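# Proof-pull a sheet-metal clip with the spring gauge

### The arm

A 6-joint arm with a two-finger parallel gripper is mounted at the origin on the work surface. World frame = base frame: x ahead of the robot, y to its left, z up, the work surface at z = 0. Lengths are in m, angles in rad, forces in N, time in s.
With the tool pointing down it reaches from about 0.375 to 0.9 m from the base axis. Payload 3.1 kg.
Tool frame: the origin (TCP) lies between the finger pads; the fingertips stand 22 mm ahead of it and the grasp point (between the pads) lies 3 mm ahead of it; z points along the fingers, y is the line along which they close (so a half turn about z gives the same grasp; the last joint's range is limited). The gripper opens to 87 mm and grips with 3 to 60 N. Pads are 19 mm wide; open, the fingers measure 117 mm over their backs; the gripper's body (75 mm by 190 mm) begins 51 mm behind the grasp point.
Start: joints at [-1.456, 0.527, 1.433, -0, 1.181, -0.178], TCP at [0.18, -0.598, 0.245] pointing down, gripper open.
Joint ranges: [-3.08, 3.08], [-0.75, 2.2], [0.22, 2.44], [-1.43, 4.57], [0, 2.65], [-2.85, 2.85]. Speed limits (rad/s): [2.79, 2.79, 3.14, 3.14, 3.14, 3.14].

### API

Orientations are given as a unit quaternion [x, y, z, w].
In Python, from rig import get_obs, camera, get_calibration, hand_in, cut_out gives the robot as it stands.
- The arm moves only by the shell command python3 -m inch 'ROWS' [OPENING] [FORCE]. ROWS is JSON, one flat list of numbers, 6 for each row, row after row: the shift along the tool's x, y, z scaled (see below), then the turn, a rotation vector about the tool's x, y, z scaled (see below). A call has 1 to 20 rows; each row is the pose to reach, as a shift and turn from the pose commanded when the call began, along the tool's axes at that moment; what a row does not reach only later rows make up. The controller multiplies each number of a shift by 0.08 m and each number of a turn by 90 degrees. A row lasts 1/12 s, in which the tool goes at most 41.7 mm and 7.16 degrees, less where a joint would pass 70% of its speed; a pose out of reach is approached as far as the arm can. A call with a number of a shift or a turn outside -1 to 1 is refused whole. A call with a gripper value outside its range is refused whole. OPENING is the finger opening in mm, from 0 to 87, set as the call begins (- or left out, the last holds). The fingers move at their own pace and stop on an object; FORCE is the grip in N (left out, the last holds). Time passes only in rows, so rows that repeat a pose let the fingers close. It gives the time, the measured TCP pose, the force, the opening and the grip force at its end, in the units of the state.
- get_obs(): the state, without advancing time (a new reading comes with each control period).
- camera(name): name is "side" or "top"; returns the picture (480x640x3 uint8, red, green, blue); there is no depth.
- get_calibration(name): a dict with "vertical_fov" (degrees; the focal length in pixels is half the picture's height over the tangent of half this angle, whatever the lens; pixels are square), "cx", "cy" (the principal point, pixels), "T" (4x4, takes a point from camera to world coordinates). Camera axes: x right, y down, z forward; pixel columns grow to the right and rows downward; lengths in m; the calibration is good to about 2 mm. A picture is of the moment at which its call begins. get_calibration takes no time and is no camera call.
- hand_in(): hands the job in; it is judged then, once.
Trained networks look in the newest picture that a camera, given by its name, has taken for a name from the list of things; names that differ only in an ending like _2 or _b are one class to them, and where a whole thing is asked for, a point or a joint stands for the part that bears it (a point fixed in the world has none). Each returns a list of dicts, best first, with "conf" (0 to 1); they miss things now and then, are a little off and sometimes report something else, mostly with a low value. They report only what shows in the picture. A call takes as long as a camera call.
- cut_out(camera, thing): "region" (480x640 bool, what is visible of it) and "bbox" ([left, top, right, bottom] in pixels, round what is visible of it).
The state is a dict: "time": time; "q": joint angles; "joint_velocities": joint speeds; "joint_torque": joint torques, N m; "position": TCP position; "tool_rot": TCP orientation; "ft_force": force on the tool from outside, world axes, zero at the start; "moment": the same for the moment, N m; "grip_width": finger opening in m; "grip_force": force on a finger pad.
Only numpy, scipy, OpenCV 4.12 (cv2) and the standard library are available. Lean on these libraries where they do the work, as an engineer would, in place of code of your own. Each camera call takes 0.05 s, during which the arm holds its last target. There are 200 camera calls.

### The job

Proof-test the clip on the sloped pull stand: first screw the sample's hold-down tight by pushing the spokes of the star wheel round clockwise until it comes to its stop, then draw the spring gauge out by its T-handle until the mouth of the barrel stands within the green band on the stem, and hold it there for about a second without letting the red come out. Then ease the handle gently back home with your grip still on it, let go, and leave the other things on the bench where they lie.

Things in the scene. Friction and masses are not known exactly. Their poses are not given: they have to be found in the camera images.
- stand: Blue square-tube stand, fixed, 280 mm long (its x), 145 wide. Origin: centre of its underside. It carries a grey bed plate (345 x 150 mm) rising at 40 degrees towards stand +x; its low edge is at stand x = -130 mm, 26 mm up. On it from the low end: T-handle, gauge barrel (32 mm thick, 130 long), hook, brass clip on the sample, green hold-down bridge (140 mm across) with the star wheel on top.
- barrel_mouth (a point): Centre of the barrel's mouth, where the stem comes out, 40 mm above the bed, 105 mm from its low edge. x points up the slope along the gauge axis (the handle is drawn out along -x, down the slope), y lies level across the bed, z points away from the bed, square to it (40 degrees from vertical). The mouth is in a green guide plate, 130 mm wide, rising to 30 mm above the axis.
- stem_grip (a point): Point on the sliding stem to take hold of, 14 mm outside the barrel's mouth when home; moves with the stem; axes as barrel_mouth's. Steel stem 12 mm thick. The handle is a black bar 14 mm thick, 96 mm long along y, its centre 21 mm down the slope (-x) of here. Home, 28 mm of stem are free between bar and plate: fingers go down either side of the stem, square to the slope. 40 mm to the bed below.
- gauge (a joint): How far the stem is drawn out, m: 0 home, 0.078 at its end. The spring pulls it back with 2.4 N at home, rising by 0.24 N per mm (15 N at 53 mm), plus 0.4 N of friction and 20 N per m/s of damping; let go, it snaps back. The green band on the stem is at the barrel's mouth from 46.5 to 58.5 mm drawn out; the red one from 58.5 mm on.
- wheel (a joint): Turn of the star wheel, rad: 0 slack, 3.0 tight at its hard stop; grows clockwise as seen from above the wheel. It starts between 0.1 and 0.9, stays where it is left, takes about 0.12 N m to turn, and its spindle sinks 2 mm per rad on to the sample.
- wheel_hub (a point): Centre of the star wheel in the plane of its spokes, 111 mm above the bed when slack, 105 when tight. z along the axis, away from the bed (40 degrees from vertical); x runs along one of the four spokes (90 degrees apart) and turns with the wheel. Hub 34 mm across, 19 mm above and 13 below this plane; spokes 9 mm thick, balls 19 mm thick centred 66 mm out. Nut top 80 mm above the bed.
- wrench: Bystander: combination wrench 150 mm long lying along its x beside the stand. Origin under its middle.
- bracket: Bystander: spare sample, an L of steel sheet, 68 x 64 mm with a turned-up edge 47 mm high. Origin under its middle.
- cliptray: Bystander: yellow open tray, 90 x 70 x 35 mm. Origin under its middle.
- marker: Bystander: black marker pen 14 mm thick and about 130 mm long, lying along its x beyond the stand's low end. Origin on its underside.
- discs: Bystander: stack of sanding discs, 125 mm across, 22 mm high. Origin under its middle.
- spraycan: Bystander: blue spray can 58 mm across, 160 mm high, standing. Origin under its middle.
- toggle: Bystander: loose toggle clamp with red handle, 90 x 34 mm foot, 95 mm high. Origin under its foot.

How it is judged:
By the outcome, as a careful person would: the job done as asked, in the order asked, and still so for the second after the job is handed in, with the robot touching nothing.
It also fails if it takes over 67 s, if anything falls off the work surface, if the arm or the gripper's body presses on something with over 40 N, if the wrist force passes 120 N, or if a joint passes its speed limit or range.

## Working session

There is one attempt and no reset: what is moved stays moved. The work goes in short steps, Python scripts to look and compute and a shell command to move; the robot and the scene stay as the last step left them, time stands still between calls to the robot, and variables do not carry over. Pictures are saved under pics/ and viewed, at most 10 in all, crops included, and the job is handed in when it is done.

```bash
mkdir -p pics; ls; python3 - <<'E'
from rig import *
import cv2,numpy as np
for n in("side","top"):
    im=camera(n);cv2.imwrite(f"pics/{n}0.png",im[:,:,::-1])
    c=get_calibration(n);print(n,c["vertical_fov"],c["cx"],c["cy"],np.round(c["T"],3).tolist(), [k for k in c])
    for t in("stand","stem_grip","gauge","wheel_hub","wheel","barrel_mouth"):
        try:
            r=cut_out(n,t);print(t,[(round(a["conf"],2),a["bbox"]) for a in r[:2]])
        except Exception as e: print(t,e)
print(get_obs())
E
```

```text
pics
side 43.318051202484554 314.9120525800668 248.50914237414452 [[0.996, -0.073, 0.049, 0.517], [-0.086, -0.699, 0.71, -0.733], [-0.018, -0.711, -0.703, 1.043], [0.0, 0.0, 0.0, 1.0]] ['vertical_fov', 'cx', 'cy', 'T']
stand [(0.62, [260.3, 187.2, 372.3, 395.7])]
stem_grip [(0.88, [278.6, 333.0, 321.0, 353.3]), (0.61, [240.3, 288.2, 276.9, 344.7])]
gauge [(0.95, [278.5, 328.1, 329.1, 355.5])]
wheel_hub [(0.81, [284.0, 182.7, 357.7, 259.7])]
wheel [(0.59, [283.8, 190.4, 357.4, 260.5])]
barrel_mouth [(0.75, [262.9, 187.3, 369.5, 390.9])]
top 49.756315056208635 325.1961151573649 240.15260508551356 [[0.032, -0.977, 0.213, 0.369], [-0.999, -0.03, 0.01, 0.132], [-0.003, -0.213, -0.977, 1.181], [0.0, 0.0, 0.0, 1.0]] ['vertical_fov', 'cx', 'cy', 'T']
stand [(0.89, [285.4, 179.3, 427.5, 317.4])]
stem_grip [(0.5, [402.6, 254.2, 421.2, 296.5])]
gauge [(0.72, [402.2, 259.6, 428.4, 295.4]), (0.71, [203.0, 334.2, 243.3, 366.9])]
wheel_hub [(0.96, [326.6, 188.7, 394.0, 268.6])]
wheel [(0.59, [324.1, 186.5, 394.2, 267.4])]
barrel_mouth [(0.6, [404.8, 255.6, 420.1, 298.6]), (0.57, [288.5, 181.5, 428.1, 316.9])]
{'time': 0.7, 'q': array([-1.45647900e+00,  5.27473207e-01,  1.43270767e+00, -5.83246943e-05,
        1.18138507e+00, -1.78519441e-01]), 'joint_velocities': array([-0.00147876,  0.00012039,  0.0006116 ,  0.00083375,  0.00085268,
       -0.00058517]), 'joint_torque': array([ 5.74145306e-04, -4.39858639e+01, -1.76949835e+01,  6.34543388e-02,
        5.03423042e-02, -1.75352835e-05]), 'position': array([ 0.18041724, -0.59836792,  0.24456243]), 'tool_rot': array([ 9.89298349e-01,  1.45906734e-01, -2.73938686e-05,  1.24804139e-05]), 'ft_force': array([ 0.2534844 , -0.34153524, -0.68865105]), 'moment': array([0.01203991, 0.03648375, 0.03829057]), 'grip_force': 0.0, 'grip_width': 0.08713075645759719}
```

View pics/side0.png

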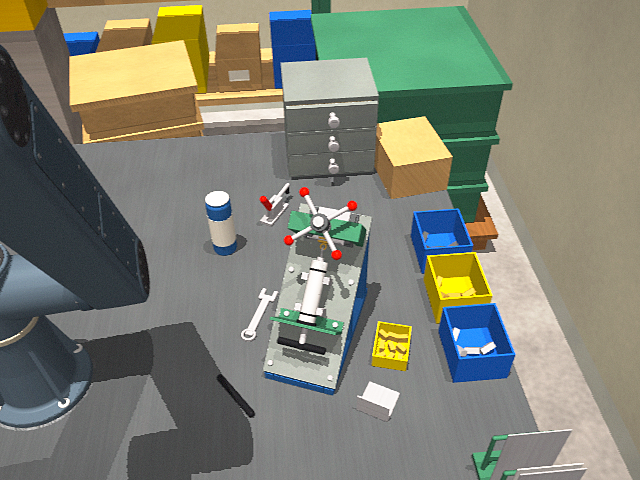

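View pics/top0.png

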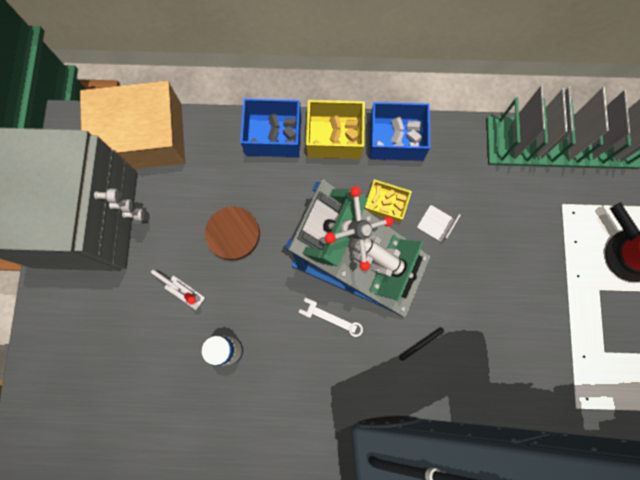

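The side view shows the stand, with its low end at about (300,385), T-handle bar from (278,341) to (325,349) and hub at (320,222). In the top view the hub is at (362,230), with the four red balls around it. I'll fit the stand pose and wheel angle from these.

```bash
cat > h.py <<'E'
import numpy as np,cv2
from rig import *
from scipy.optimize import least_squares
from scipy.spatial.transform import Rotation as R
def proj(n,P):
    c=get_calibration(n);f=240/np.tan(np.radians(c["vertical_fov"]/2))
    T=np.linalg.inv(c["T"]);p=np.atleast_2d(P)@T[:3,:3].T+T[:3,3]
    return p[:,:2]/p[:,2:]*f+[c["cx"],c["cy"]]
C,S=np.cos(np.radians(40)),np.sin(np.radians(40))
def bedR(yaw): return R.from_euler('z',yaw).as_matrix()@np.array([[C,0,-S],[0,1,0],[S,0,C]])
def bed(p,P): # p=x,y,yaw ; P=(s,y,h)
    o=np.array([p[0],p[1],0])+R.from_euler('z',p[2]).apply([-.13,0,.026])
    return np.atleast_2d(P)@bedR(p[2]).T+o
def balls(shub,w,a): # a: angle of a spoke about bed z (ccw)
    h=.111-.002*w
    return np.array([[shub+.066*np.cos(a+k*np.pi/2),.066*np.sin(a+k*np.pi/2),h] for k in range(4)])
def reds(n,box):
    im=cv2.imread(n) if n.endswith('png') else camera(n)[:,:,::-1]
    l,t,r,b=box;i=im[t:b,l:r].astype(int)
    m=((i[...,2]>120)&(i[...,1]<70)&(i[...,0]<70)).astype(np.uint8)
    k,_,st,ce=cv2.connectedComponentsWithStats(m)
    return [ce[j]+[l,t] for j in range(1,k) if st[j,4]>20]
E
python3 - <<'E'
from h import *
rs=np.array(reds("pics/side0.png",(275,175,375,275)));rt=np.array(reds("pics/top0.png",(315,170,410,285)))
print(rs.round(1).tolist(),rt.round(1).tolist())
other=dict(side=[[278,341],[325,349],[265,375],[333,388]],top=[[419,270],[403,297],[430,256],[405,315]])
O=[[.07,.048,.04],[.07,-.048,.04],[0,.075,0],[0,-.075,0]]
def match(pr,ob): 
    d=np.linalg.norm(pr[:,None]-ob[None],axis=2); return pr[d.argmin(0)]-ob
def res(p,full=False):
    B=bed(p,balls(p[3],.5,p[4]));E=bed(p,O);o=[]
    # side view left bar end is bed +y?
    for n,r in(("side",rs),("top",rt)):
        o.append(match(proj(n,B),r).ravel())
        q=proj(n,E);t=np.array(other[n],float)
        if n=="top": t=t[[1,0,3,2]]
        o.append(.4*(q-t).ravel())
    return np.concatenate(o)
best=None
for yaw in np.arange(-3,3,.5):
  for a in np.arange(0,1.57,.26):
    r=least_squares(res,[.5,0.0,yaw,.25,a],loss="soft_l1")
    if best is None or r.cost<best.cost: best=r
print(best.x,best.cost,best.fun.round(1));np.save("fit.npy",best.x)
p=best.x
print("hub",bed(p,[p[3],0,.11]),"grip",bed(p,[.091,0,.04]),"balls",bed(p,balls(p[3],.5,p[4])).round(3).tolist())
print("axes",bedR(p[2]).round(3))
E
```

```text
[[303.8, 191.3], [351.9, 205.3], [288.1, 240.1], [336.2, 254.6]] [[355.0, 191.3], [388.7, 220.4], [329.5, 237.4], [364.1, 265.6]]Traceback (most recent call last):
  File "<stdin>", line 20, in <module>
    return func(*args, **kwargs)
    result = trf(vector_fun.fun, vector_fun.jac, x0, f0, J0, lb, ub, ftol, xtol,
                 gtol, max_nfev, x_scale, loss_function, tr_solver,
                 tr_options.copy(), verbose, callback=callback_wrapped)
    return trf_no_bounds(
        fun, jac, x0, f0, J0, ftol, xtol, gtol, max_nfev, x_scale,
        loss_function, tr_solver, tr_options, verbose, callback=callback)
    J = jac(x)
    self._update_jac()
    ~~~~~~~~~~~~~~~~^^
    self.J = self.jac_wrapped(xp_copy(self.x), f0=self.f)
             ~~~~~~~~~~~~~~~~^^^^^^^^^^^^^^^^^^^^^^^^^^^^
    J, dct = approx_derivative(
             ~~~~~~~~~~~~~~~~~^
        self.fun,
        ^^^^^^^^^
    ...<2 lines>...
        **self.finite_diff_options,
        ^^^^^^^^^^^^^^^^^^^^^^^^^^^
    )
    ^
    J, _nfev = _dense_difference(fun_wrapped, x0, f0, h,
               ~~~~~~~~~~~~~~~~~^^^^^^^^^^^^^^^^^^^^^^^^
                             use_one_sided, method,
                             ^^^^^^^^^^^^^^^^^^^^^^
                             mf)
                             ^^^
    df = [f_eval - f0 for f_eval in f_evals]
                                    ^^^^^^^
    f = np.atleast_1d(self.fun(x, *self.args, **self.kwargs))
                      ~~~~~~~~^^^^^^^^^^^^^^^^^^^^^^^^^^^^^^
    return np.atleast_1d(self.fun(x))
                         ~~~~~~~~^^^
    return self.f(x, *self.args, **self.kwargs)
           ~~~~~~^^^^^^^^^^^^^^^^^^^^^^^^^^^^^^
  File "<stdin>", line 12, in res
  File "h.py", line 6, in proj
    c=get_calibration(n);f=240/np.tan(np.radians(c["vertical_fov"]/2))
ValueError: time passes only in moves, steps and waits
```

```bash
python3 - <<'E'
import re
s=open("h.py").read()
s=s.replace("def proj(","import functools\nget_calibration=functools.cache(get_calibration)\ndef proj(")
open("h.py","w").write(s)
E
cat > fit.py <<'E'
from h import *
rs=np.array(reds("pics/side0.png",(275,175,375,275)));rt=np.array(reds("pics/top0.png",(315,170,410,285)))
other=dict(side=[[278,341],[325,349],[265,375],[333,388]],top=[[403,297],[419,270],[405,315],[430,256]])
O=[[.07,.048,.04],[.07,-.048,.04],[0,.075,0],[0,-.075,0]]
def match(pr,ob):
    d=np.linalg.norm(pr[:,None]-ob[None],axis=2); return pr[d.argmin(0)]-ob
def res(p):
    B=bed(p,balls(p[3],.5,p[4]));E=bed(p,O);o=[]
    for n,r in(("side",rs),("top",rt)):
        o+=[match(proj(n,B),r).ravel(),.4*(proj(n,E)-np.array(other[n],float)).ravel()]
    return np.concatenate(o)
best=min((least_squares(res,[.5,0.0,yaw,.25,a],loss="soft_l1") for yaw in(.7,1.1,1.5) for a in np.arange(0,1.57,.26)),key=lambda r:r.cost)
p=best.x;print(p,best.cost,best.fun.round(1));np.save("fit.npy",p)
print("hub",bed(p,[p[3],0,.11]),"grip",bed(p,[.091,0,.04]),"balls",bed(p,balls(p[3],.5,p[4])).round(3).tolist())
print("axes",bedR(p[2]).round(3))
E
python3 fit.py
```

```text
[ 0.57191338  0.05435965  1.18510628  0.29935569 -0.87907322] 8.88405506974531 [-0.1  0.2 -0.4 -0.1  0.1 -0.4 -0.3 -0.2 -0.3 -0.7  0.1  0.7 -1.1 -2.
  0.7  0.2  0.4 -0.  -1.   0.3  0.5 -0.1  0.5 -0.6 -0.1 -0.2  0.3 -6.
 -0.   0.6 -0.1 -0.2]
hub [[0.58267759 0.08087083 0.30268702]] grip [[ 0.53955975 -0.02532406  0.11513545]] balls [[0.642, 0.092, 0.33], [0.558, 0.133, 0.335], [0.523, 0.07, 0.276], [0.607, 0.029, 0.27]]
axes [[ 0.288 -0.927 -0.242]
 [ 0.71   0.376 -0.596]
 [ 0.643  0.     0.766]]
```

```bash
cat > go.py <<'E'
import sys
from h import *
def st(s,y,h):
    p=np.load("fit.npy");o=get_obs();B=bedR(p[2]);Rt=B@np.diag([1,-1,-1.])
    Rc=R.from_quat(o["tool_rot"]);d=bed(p,[s,y,h])[0]-o["position"]
    b=(o["position"]-bed(p,[0,0,0])[0])@B
    print("t",round(o["time"],2),"shift",(Rc.inv().apply(d)/.08).round(3),"turn",((Rc.inv()*R.from_matrix(Rt)).as_rotvec()/(np.pi/2)).round(3),"bed mm",(b*1e3).round(1),"F",(o["ft_force"]@B).round(1),"q",o["q"].round(2),"w",round(o["grip_width"],4))
if __name__=="__main__": st(*map(float,sys.argv[1:4]))
E
python3 go.py .299 .04 .2
```

```text
t 0.7 shift [ 6.42  -6.426 -1.586] turn [ 0.198  0.414 -0.544] bed mm [-336.   117.2  567.3] F [-0.6 -0.4 -0.4] q [-1.46  0.53  1.43 -0.    1.18 -0.18] w 0.0871
```

```bash
python3 -m inch '[0.9,-0.9,-1,0,0,0,0.9,-0.9,-1,0,0,0,0.9,-0.9,-1,0,0,0,0.9,-0.9,-1,0,0,0]' 0 20
python3 -m inch '[0.9,-0.9,-0.8,0,0,0,0.9,-0.9,-0.8,0,0,0,0.9,-0.9,-0.8,0,0,0,0.9,-0.9,-0.8,0,0,0]'
python3 -m inch '[1,-1,0,0,0,0,1,-1,0,0,0,0,1,-1,0,0,0,0,1,-1,0,0,0,0]'
python3 -m inch '[1,-1,0,0,0,0,1,-1,0,0,0,0,1,-1,0,0,0,0,1,-1,0,0,0,0]'
python3 go.py .299 .04 .2
```

```text
time: 1.03
position: [0.2313, -0.5059, 0.3291]
tool_rot: [0.989, 0.147, 0.001, 0.002]
ft_force: [-0.7, -0.8, 0.8]
grip_width: 0.0681
grip_force: 0.0
time: 1.37
position: [0.2793, -0.4159, 0.3928]
tool_rot: [0.989, 0.148, 0.002, 0.003]
ft_force: [-0.5, -0.8, -0.1]
grip_width: 0.0418
grip_force: 0.0
time: 1.7
position: [0.3313, -0.3149, 0.3882]
tool_rot: [0.989, 0.148, 0.0, -0.002]
ft_force: [0.1, -0.2, -0.2]
grip_width: 0.0149
grip_force: 0.0
time: 2.03
position: [0.3849, -0.2162, 0.3882]
tool_rot: [0.989, 0.148, 0.0, -0.001]
ft_force: [0.5, -0.1, -1.1]
grip_width: 0.0008
grip_force: 0.0
t 2.03 shift [ 2.606 -2.577  0.219] turn [ 0.196  0.413 -0.541] bed mm [ 86.5  71.5 400.3] F [-0.7 -0.5 -0.9] q [-0.77  0.11  1.65  0.    1.38  0.51] w 0.0008
```

Good. Now turn while advancing.

```bash
python3 -m inch '[1,-1,-0.2,0.196,0.413,-0.541,1,-1,-0.2,0.196,0.413,-0.541,1,-1,-0.2,0.196,0.413,-0.541,1,-1,-0.2,0.196,0.413,-0.541,1,-1,-0.2,0.196,0.413,-0.541,1,-1,-0.2,0.196,0.413,-0.541,1,-1,-0.2,0.196,0.413,-0.541,1,-1,-0.2,0.196,0.413,-0.541,1,-1,-0.2,0.196,0.413,-0.541,1,-1,-0.2,0.196,0.413,-0.541,1,-1,-0.2,0.196,0.413,-0.541]'
python3 go.py .299 .04 .2
```

```text
time: 2.95
position: [0.4372, -0.1219, 0.4035]
tool_rot: [0.783, 0.521, 0.283, -0.189]
ft_force: [-0.4, 0.0, 0.7]
grip_width: 0.0004
grip_force: 0.0
t 2.95 shift [1.517 0.209 1.785] turn [ 0.003  0.002 -0.006] bed mm [178.3  58.5 343.2] F [0.4 0.4 0.6] q [-0.91  0.2   1.68  0.59  1.63 -0.59] w 0.0004
```

```bash
python3 -m inch '[0.8,0.2,0.4,0,0,0,0.8,0.2,0.4,0,0,0,0.8,0.2,0.4,0,0,0]'
python3 -m inch '[0.717,0,0.9,0,0,0,0.717,0,0.9,0,0,0,0.717,0,0.9,0,0,0,0.717,0,0.9,0,0,0,0.717,0,0.9,0,0,0]'
python3 go.py .299 .04 .115; python3 - <<'E'
from h import *
a,b=camera("side"),camera("top")
c=np.hstack([cv2.resize(a[140:300,230:430],(400,320)),cv2.resize(b[140:300,260:460],(400,320))])
cv2.imwrite("pics/hover.png",c[:,:,::-1])
E
```

```text
time: 3.2
position: [0.48, -0.0585, 0.4231]
tool_rot: [0.78, 0.524, 0.284, -0.188]
ft_force: [-0.1, -0.0, -0.3]
grip_width: 0.0008
grip_force: 0.0
time: 3.62
position: [0.5128, 0.0219, 0.4027]
tool_rot: [0.781, 0.524, 0.283, -0.189]
ft_force: [0.1, -0.9, 0.8]
grip_width: 0.0006
grip_force: 0.0
t 3.62 shift [-0.027  0.027  1.545] turn [ 0.002  0.003 -0.002] bed mm [301.7  42.6 238.6] F [-0.1 -0.4  1.1] q [-0.56  0.2   1.69  0.69  1.43 -0.33] w 0.0006
```

View pics/hover.png

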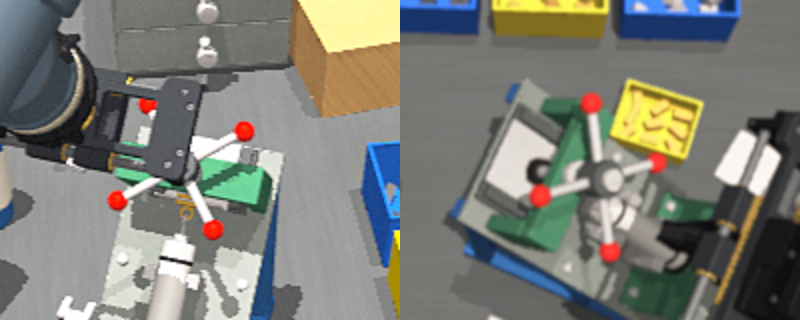

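The gripper shows near the wheel in both crops: around (175,130) in the left one and (750,230) in the right one. I'll check it against the projected TCP and tip.

```bash
python3 - <<'E'
from h import *
o=get_obs();r=R.from_quat(o["tool_rot"]);P=[o["position"]+r.apply([0,0,z]) for z in(.022,0,-.05,-.15)]
print(o["time"],((proj("side",P)-[230,140])*2).round().tolist(),((proj("top",P)-[260,140])*2+[400,0]).round().tolist())
E
```

```text
3.7167 [[106.0, 134.0], [99.0, 129.0], [82.0, 117.0], [42.0, 89.0]] [[666.0, 234.0], [686.0, 237.0], [734.0, 246.0], [849.0, 266.0]]
```

```bash
python3 -m inch '[0.03,0.03,0.3,0,0,0,0.03,0.03,0.6,0,0,0,0.03,0.03,0.8,0,0,0,0.03,0.03,0.8,0,0,0,0.03,0.03,0.8,0,0,0]'
python3 go.py .304 .04 .115
python3 -m inch '[0,0,0.2,0,0,0,0,0,0.4,0,0,0,0,0,0.6,0,0,0,0,0,0.74,0,0,0,0,0,0.74,0,0,0,0,0,0.74,0,0,0]'
python3 go.py .304 .04 .115
```

```text
time: 4.13
position: [0.5316, 0.0594, 0.3548]
tool_rot: [0.782, 0.522, 0.283, -0.19]
ft_force: [0.6, -0.5, -0.2]
grip_width: 0.0003
grip_force: 0.0
t 4.13 shift [ 0.016 -0.012  0.75 ] turn [ 0.002  0.002 -0.003] bed mm [302.9  39.2 175. ] F [-0.4 -0.7  0. ] q [-0.47  0.27  1.74  0.73  1.29 -0.34] w 0.0003
time: 4.63
position: [0.5464, 0.0949, 0.3099]
tool_rot: [0.781, 0.523, 0.284, -0.189]
ft_force: [-0.2, -0.8, 0.9]
grip_width: 0.0007
grip_force: 0.0
t 4.63 shift [ 0.007 -0.014  0.012] turn [ 0.003  0.002 -0.003] bed mm [303.5  38.9 116. ] F [-0.1 -0.1  1.2] q [-0.38  0.34  1.78  0.78  1.15 -0.37] w 0.0007
```

```bash
python3 -m inch '[0.077,0.014,0,0,0,0,0.151,0.041,0,0,0,0,0.22,0.078,0,0,0,0,0.282,0.126,0,0,0,0,0.336,0.183,0,0,0,0,0.381,0.247,0.01,0,0,0,0.415,0.318,0.01,0,0,0,0.437,0.393,0.02,0,0,0,0.447,0.471,0.02,0,0,0,0.445,0.55,0.02,0,0,0]'
python3 go.py .3392 -.0042 .114
python3 - <<'E'
from h import *
b=camera("top");cv2.imwrite("pics/t1.png",cv2.resize(b[150:300,270:430],(640,600))[:,:,::-1])
E
```

```text
time: 5.47
position: [0.5963, 0.1065, 0.3308]
tool_rot: [0.781, 0.523, 0.282, -0.192]
ft_force: [-5.4, 3.4, -1.4]
grip_width: 0.0004
grip_force: 2.3
t 5.47 shift [-0.004  0.015 -0.014] turn [-0.001  0.001 -0.003] bed mm [339.5  -3.  112.9] F [-0.1  6.3 -1.8] q [-0.33  0.38  1.64  0.76  1.2  -0.25] w 0.0004
```

View pics/t1.png

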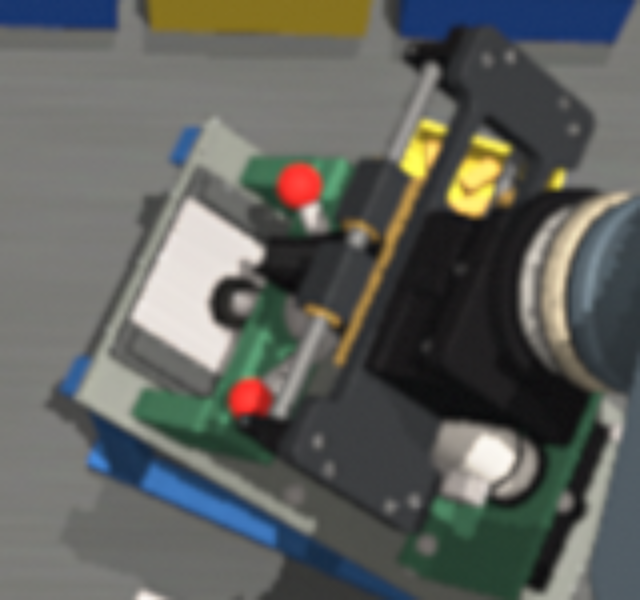

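The peg is pushing the uphill spoke, which has turned; balls show at (300,185) and (250,398). Carrying on round.

```bash
python3 -m inch '[-0.014,0.077,0,0,0,0,-0.041,0.151,0,0,0,0,-0.078,0.22,0,0,0,0,-0.126,0.282,0,0,0,0,-0.183,0.336,0,0,0,0]'
python3 go.py .3246 -.031 .114
python3 -m inch '[-0.064,0.045,0,0,0,0]'; python3 go.py .3194 -.0346 .114
python3 -m inch '[-0.071,0.034,0.01,0,0,0]'; python3 go.py .3137 -.0373 .114
python3 -m inch '[-0.075,0.022,0.01,0,0,0]'; python3 go.py .3077 -.0391 .114
```

```text
time: 5.93
position: [0.6189, 0.085, 0.3223]
tool_rot: [0.781, 0.523, 0.284, -0.19]
ft_force: [-1.7, 3.0, 0.2]
grip_width: 0.0007
grip_force: 1.6
t 5.93 shift [-0.009 -0.012 -0.002] turn [ 0.002  0.    -0.002] bed mm [325.3 -32.  113.8] F [ 1.7  2.7 -1.2] q [-0.35  0.42  1.6   0.76  1.21 -0.27] w 0.0007
time: 6.02
position: [0.6207, 0.08, 0.3193]
tool_rot: [0.781, 0.523, 0.285, -0.19]
ft_force: [-4.3, 12.4, 7.2]
grip_width: 0.0002
grip_force: 7.8
t 6.02 shift [-0.012 -0.012 -0.   ] turn [ 0.002 -0.001 -0.002] bed mm [320.4 -35.6 114. ] F [12.2  8.6 -0.8] q [-0.36  0.43  1.59  0.76  1.21 -0.28] w 0.0002
time: 6.1
position: [0.621, 0.0791, 0.3183]
tool_rot: [0.779, 0.522, 0.288, -0.195]
ft_force: [-7.0, 18.9, 22.2]
grip_width: 0.0006
grip_force: 13.4
t 6.1 shift [-0.068  0.015 -0.005] turn [-0.001 -0.008 -0.003] bed mm [319.2 -36.2 113.7] F [25.7 13.6  7.4] q [-0.37  0.43  1.59  0.77  1.22 -0.29] w 0.0006
time: 6.18
position: [0.621, 0.0783, 0.3175]
tool_rot: [0.777, 0.522, 0.291, -0.199]
ft_force: [-7.3, 26.0, 31.7]
grip_width: 0.0008
grip_force: 19.4
t 6.18 shift [-0.129  0.033 -0.008] turn [-0.003 -0.014 -0.002] bed mm [318.1 -36.5 113.6] F [36.8 16.5 10.6] q [-0.37  0.44  1.59  0.78  1.23 -0.3 ] w 0.0008
```

```bash
python3 -m inch '[0.1,-0.04,0,0,0,0,0.2,-0.1,0,0,0,0,0.25,-0.14,0,0,0,0,0.25,-0.14,0,0,0,0]'; python3 go.py .32 -.03 .114
python3 -m inch '[0,0,-0.3,0,0,0,0,0,-0.6,0,0,0,0,0,-1,0,0,0,0,0,-1,0,0,0,0,0,-1,0,0,0]'
python3 -m inch '[-0.8,0,-1,0,0,0,-0.8,0,-1,0,0,0,-0.8,0,-1,0,0,0,-0.8,0,-1,0,0,0]' 60
python3 -m inch '[-1,0,0,0,0,0,-1,0,0,0,0,0,-1,0,0,0,0,0,-1,0,0,0,0,0]'
python3 go.py .091 0 .037
python3 - <<'E'
from h import *
p=np.load("fit.npy")
a,b=camera("side"),camera("top")
cv2.imwrite("pics/s2.png",np.hstack([cv2.resize(a[160:400,230:400],(340,480)),cv2.resize(b[160:340,270:440],(453,480))])[:,:,::-1])
cv2.imwrite("pics/sf.png",a[:,:,::-1]);cv2.imwrite("pics/tf.png",b[:,:,::-1])
print(np.round(reds("pics/sf.png",(275,175,375,275)),1).tolist(),np.round(reds("pics/tf.png",(315,170,410,285)),1).tolist())
E
```

```text
time: 6.52
position: [0.6172, 0.0883, 0.323]
tool_rot: [0.781, 0.523, 0.284, -0.188]
ft_force: [-0.7, -0.1, -0.1]
grip_width: 0.0005
grip_force: 0.0
t 6.52 shift [-0.095  0.011 -0.014] turn [ 0.004  0.002 -0.002] bed mm [327.6 -29.2 112.8] F [-0.3  0.6  0.2] q [-0.35  0.42  1.6   0.75  1.2  -0.27] w 0.0005
time: 6.93
position: [0.5981, 0.039, 0.3845]
tool_rot: [0.782, 0.522, 0.284, -0.187]
ft_force: [-0.1, 0.6, -0.2]
grip_width: 0.0006
grip_force: 0.0
time: 7.27
position: [0.5587, -0.0552, 0.4032]
tool_rot: [0.783, 0.521, 0.283, -0.188]
ft_force: [0.7, 0.2, 0.3]
grip_width: 0.0193
grip_force: 0.0
time: 7.6
position: [0.5348, -0.1081, 0.3506]
tool_rot: [0.782, 0.521, 0.283, -0.192]
ft_force: [0.8, 0.2, -0.5]
grip_width: 0.0462
grip_force: 0.0
t 7.6 shift [-1.142 -0.326  2.923] turn [ 0.001  0.    -0.006] bed mm [182.2 -26.7 270.8] F [ 0.1 -0.7 -0.7] q [-0.74  0.37  1.59  0.65  1.49 -0.51] w 0.0462
[[323.1, 187.4], [285.0, 221.4], [356.1, 224.8], [317.5, 257.9]] [[368.9, 192.9], [329.9, 216.5], [385.0, 241.1], [346.6, 264.9]]
```

View pics/s2.png

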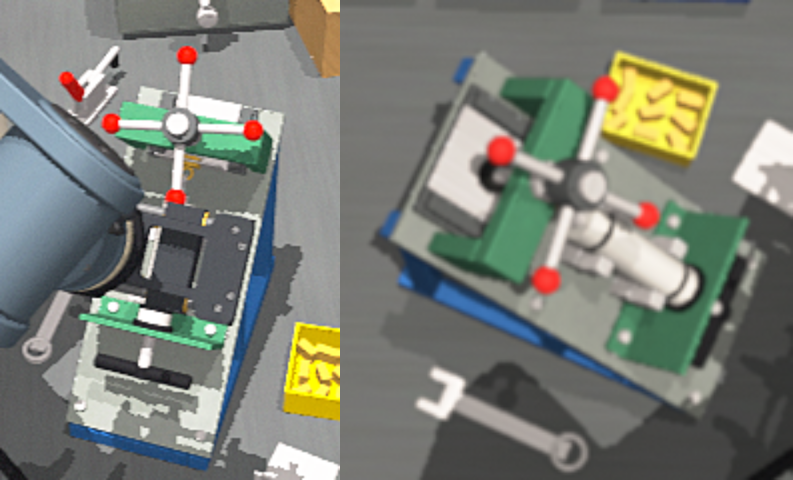

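All four balls are clear in both views, and the bar lies home at (95-190,355-385) in the left crop. I'll measure how far the wheel turned and sank.

```bash
python3 - <<'E'
from h import *
p=np.load("fit.npy")
def fit(fs,ft):
    rs=np.array(reds(fs,(275,175,375,275)));rt=np.array(reds(ft,(315,170,410,285)))
    def res(v):
        B=balls(v[1],0,v[0]);B[:,2]=v[2];B=bed(p,B);o=[]
        for n,r in(("side",rs),("top",rt)):
            q=proj(n,B);d=np.linalg.norm(q[:,None]-r[None],axis=2);o.append((q[d.argmin(0)]-r).ravel())
        return np.concatenate(o)
    b=min((least_squares(res,[a,.3,.108]) for a in np.arange(0,1.57,.26)),key=lambda r:r.cost);return b.x,b.cost
a=fit("pics/side0.png","pics/top0.png");b=fit("pics/sf.png","pics/tf.png")
print(a,b,"turned",[(a[0][0]-b[0][0])%(np.pi/2)+k*np.pi/2 for k in(0,1)])
E
```

```text
(array([2.26232369, 0.29924747, 0.10968451]), np.float64(1.1889331583704916)) (array([1.71364199, 0.29953784, 0.10541255]), np.float64(2.0111436299619347)) turned [np.float64(0.5486816983723579), np.float64(2.1194780251672545)]
```

```bash
python3 - <<'E'
from h import *
p=np.load("fit.npy")
for n,f,(l,t,r,b) in(("side","pics/side0.png",(270,328,332,358)),("top","pics/top0.png",(396,262,428,302))):
    im=cv2.imread(f);m=(im[t:b,l:r].max(2)<45).astype(np.uint8)
    k,_,st,ce=cv2.connectedComponentsWithStats(m);j=1+st[1:,4].argmax()
    print(n,"bar px",ce[j]+[l,t],st[j]+[l,t,0,0,0],"model c, top, +1cm s, ends",proj(n,bed(p,[[.07,0,.04],[.07,0,.047],[.08,0,.04],[.07,.048,.04],[.07,-.048,.04]])).round(1).tolist())
im=cv2.imread("pics/sf.png");c=cv2.resize(im[290:400,250:350],(800,600)[0:1]*1+(880,) if 0 else (540,594))
def put(P,col):
    for q in proj("side",bed(p,P)): cv2.circle(c,tuple(int(v) for v in (q-[250,290]+.5)*5.4),4,col,-1)
put([[.07,0,.04],[.07,.048,.04],[.07,-.048,.04]],(0,0,255));put([[.105,0,.04],[.105,.065,.07],[.105,-.065,.07]],(255,0,255));put([[0,.075,0],[0,-.075,0]],(255,0,0));put([[.091,0,.04]],(0,255,255))
cv2.imwrite("pics/ov.png",c)
E
```

```text
side bar px [299.95238095 345.7989418 ] [278 337  48  18 189] model c, top, +1cm s, ends [[301.0, 344.9], [300.2, 345.1], [302.2, 339.8], [277.4, 339.2], [325.2, 350.8]]
top bar px [410.77391304 279.42608696] [403 262  17  35 115] model c, top, +1cm s, ends [[411.3, 275.6], [413.7, 276.1], [408.4, 273.7], [402.7, 296.5], [419.7, 255.1]]
```

View pics/ov.png

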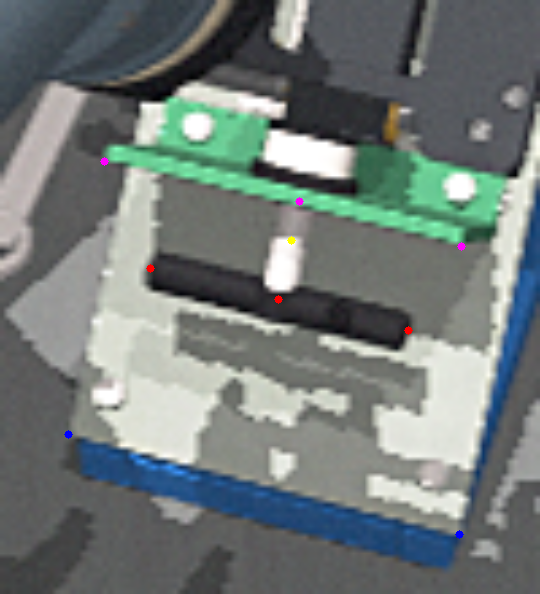

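Model and image agree to about 1–2 px (bar ends, plate edge). Now moving over the stem.

```bash
python3 -m inch '[-1,-0.326,0.5,0,0,0,-1,-0.326,0.5,0,0,0,-1,-0.326,0.5,0,0,0,-1,-0.326,0.5,0,0,0]' 60
python3 -m inch '[-0.15,0,0.9,0,0,0,-0.15,0,0.9,0,0,0,-0.15,0,0.9,0,0,0,-0.15,0,0.9,0,0,0,-0.15,0,0.9,0,0,0]'
python3 go.py .0905 0 .043
```

```text
time: 8.03
position: [0.4968, -0.13, 0.2699]
tool_rot: [0.782, 0.522, 0.283, -0.192]
ft_force: [-0.7, -0.6, 0.1]
grip_width: 0.0598
grip_force: 0.0
time: 8.45
position: [0.5134, -0.0977, 0.2101]
tool_rot: [0.781, 0.524, 0.284, -0.188]
ft_force: [-0.2, -0.5, 0.3]
grip_width: 0.06
grip_force: 0.0
t 8.45 shift [-0.028 -0.047  1.489] turn [ 0.004  0.002 -0.001] bed mm [ 93.1  -3.  162.2] F [-0.2  0.   0.6] q [-0.76  0.53  1.8   0.7   1.2  -0.76] w 0.06
```

```bash
python3 -m inch '[-0.03,-0.045,0.3,0,0,0,-0.03,-0.045,0.6,0,0,0,-0.03,-0.045,0.8,0,0,0,-0.03,-0.045,0.8,0,0,0,-0.03,-0.045,0.8,0,0,0]'
python3 go.py .0905 0 .043
python3 -m inch '[0,0,0.1,0,0,0,0,0,0.2,0,0,0,0,0,0.3,0,0,0,0,0,0.3,0,0,0]'
python3 go.py .0905 0 .043
python3 -m inch '[0,0,0.1,0,0,0,0,0,0.2,0,0,0,0,0,0.3,0,0,0,0,0,0.38,0,0,0,0,0,0.38,0,0,0]'
python3 go.py .0905 0 .043
```

```text
time: 8.87
position: [0.5244, -0.0604, 0.1588]
tool_rot: [0.781, 0.523, 0.284, -0.188]
ft_force: [-0.9, -0.0, -0.2]
grip_width: 0.0598
grip_force: 0.0
t 8.87 shift [0.011 0.007 0.688] turn [ 0.004  0.002 -0.001] bed mm [89.8  0.9 98. ] F [-0.4  0.8  0.1] q [-0.69  0.62  1.85  0.78  1.06 -0.82] w 0.0598
time: 9.2
position: [0.5289, -0.0447, 0.1384]
tool_rot: [0.781, 0.523, 0.283, -0.19]
ft_force: [0.0, 1.4, 0.1]
grip_width: 0.0603
grip_force: 0.0
t 9.2 shift [0.018 0.032 0.362] turn [ 0.002  0.001 -0.003] bed mm [89.1  2.6 71.9] F [ 1.1  0.5 -0.8] q [-0.65  0.66  1.86  0.81  1.02 -0.85] w 0.0603
time: 9.62
position: [0.536, -0.0262, 0.1145]
tool_rot: [0.781, 0.523, 0.283, -0.191]
ft_force: [0.1, -0.0, -0.4]
grip_width: 0.0601
grip_force: 0.0
t 9.62 shift [ 0.019  0.037 -0.026] turn [ 0.001  0.001 -0.003] bed mm [89.   3.  40.9] F [-0.2 -0.1 -0.3] q [-0.62  0.7   1.87  0.86  0.97 -0.88] w 0.0601
```

```bash
python3 -m inch '[0.015,0.035,-0.02,0,0,0,0.015,0.035,-0.02,0,0,0]'
python3 -m inch '[0,0,0,0,0,0,0,0,0,0,0,0,0,0,0,0,0,0,0,0,0,0,0,0,0,0,0,0,0,0,0,0,0,0,0,0,0,0,0,0,0,0,0,0,0,0,0,0,0,0,0,0,0,0]' 0 50
python3 go.py .0905 0 .043
python3 -m inch '[-0.02,0,0,0,0,0,-0.04,0,0,0,0,0,-0.06,0,0,0,0,0,-0.08,0,0,0,0,0,-0.1,0,0,0,0,0,-0.12,0,0,0,0,0,-0.12,0,0,0,0,0,-0.12,0,0,0,0,0]'
python3 go.py .0905 0 .043
```

```text
time: 9.78
position: [0.5398, -0.029, 0.1179]
tool_rot: [0.781, 0.523, 0.284, -0.189]
ft_force: [0.7, 0.7, -0.0]
grip_width: 0.0599
grip_force: 0.0
time: 10.53
position: [0.5372, -0.0277, 0.1176]
tool_rot: [0.781, 0.524, 0.282, -0.191]
ft_force: [-5.6, -1.4, 2.1]
grip_width: 0.0103
grip_force: 50.0
t 10.53 shift [0.004 0.016 0.011] turn [-0.     0.001 -0.002] bed mm [90.2  1.3 43.9] F [-1.2  4.7  3.8] q [-0.62  0.7   1.87  0.85  0.97 -0.87] w 0.0103
time: 11.2
position: [0.5347, -0.0338, 0.1121]
tool_rot: [0.781, 0.523, 0.283, -0.192]
ft_force: [-4.3, 1.1, 6.2]
grip_width: 0.0107
grip_force: 50.0
t 11.2 shift [0.111 0.016 0.011] turn [-0.    -0.    -0.003] bed mm [81.6  1.3 43.9] F [3.6 4.4 5.1] q [-0.63  0.71  1.87  0.86  0.97 -0.89] w 0.0107
```

```bash
python3 -m inch '[-0.03,0,0,0,0,0,-0.06,0,0,0,0,0,-0.1,0,0,0,0,0,-0.14,0,0,0,0,0,-0.18,0,0,0,0,0,-0.22,0,0,0,0,0,-0.26,0,0,0,0,0,-0.3,0,0,0,0,0,-0.34,0,0,0,0,0,-0.38,0,0,0,0,0,-0.42,0,0,0,0,0,-0.45,0,0,0,0,0,-0.47,0,0,0,0,0,-0.48,0,0,0,0,0,-0.48,0,0,0,0,0]'
python3 go.py .0377 0 .043
python3 - <<'E'
from h import *
a=camera("side");cv2.imwrite("pics/s3.png",cv2.resize(a[300:400,250:350],(600,600),interpolation=cv2.INTER_CUBIC)[:,:,::-1]);cv2.imwrite("pics/s3f.png",a[:,:,::-1]);cv2.imwrite("pics/t3f.png",camera("top")[:,:,::-1])
E
```

```text
time: 12.45
position: [0.5244, -0.0589, 0.0892]
tool_rot: [0.78, 0.522, 0.286, -0.194]
ft_force: [-1.1, 6.7, 10.8]
grip_width: 0.0107
grip_force: 50.0
t 12.45 shift [-0.105  0.018  0.01 ] turn [-0.    -0.005 -0.003] bed mm [46.1  1.4 43.8] F [11.4  3.6  4.5] q [-0.69  0.76  1.87  0.85  0.97 -0.96] w 0.0107
```

View pics/s3.png

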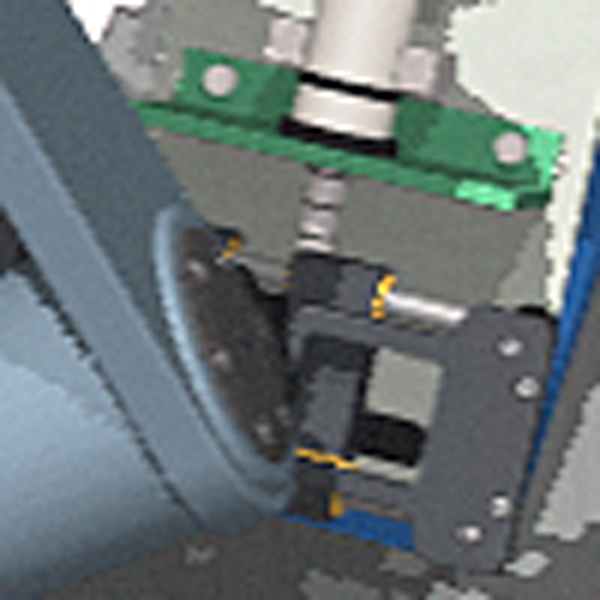

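At 44 mm drawn the ticked stem shows at (320,170-250), with no green at the mouth yet; the force agrees. I'll go to about 52.5 mm.

```bash
python3 -m inch '[-0.03,0,0,0,0,0,-0.06,0,0,0,0,0,-0.085,0,0,0,0,0,-0.1,0,0,0,0,0,-0.105,0,0,0,0,0,-0.105,0,0,0,0,0]'
python3 go.py .0377 0 .043
python3 - <<'E'
from h import *
a=camera("side");b=camera("top");q=proj("top",bed(np.load("fit.npy"),[.09,0,.04]))[0].astype(int);print(q)
cv2.imwrite("pics/s4.png",np.hstack([cv2.resize(i,(400,480),interpolation=cv2.INTER_CUBIC) for i in(a[310:358,285:325],b[q[1]-24:q[1]+24,q[0]-20:q[0]+20])])[:,:,::-1])
E
```

```text
time: 13.05
position: [0.5221, -0.0644, 0.0843]
tool_rot: [0.78, 0.522, 0.287, -0.194]
ft_force: [0.4, 8.8, 12.5]
grip_width: 0.0107
grip_force: 50.0
t 13.05 shift [-0.009  0.018  0.011] turn [-0.    -0.006 -0.004] bed mm [38.5  1.4 43.9] F [14.4  3.   4.2] q [-0.7   0.77  1.87  0.85  0.97 -0.97] w 0.0107
[405 271]
```

View pics/s4.png

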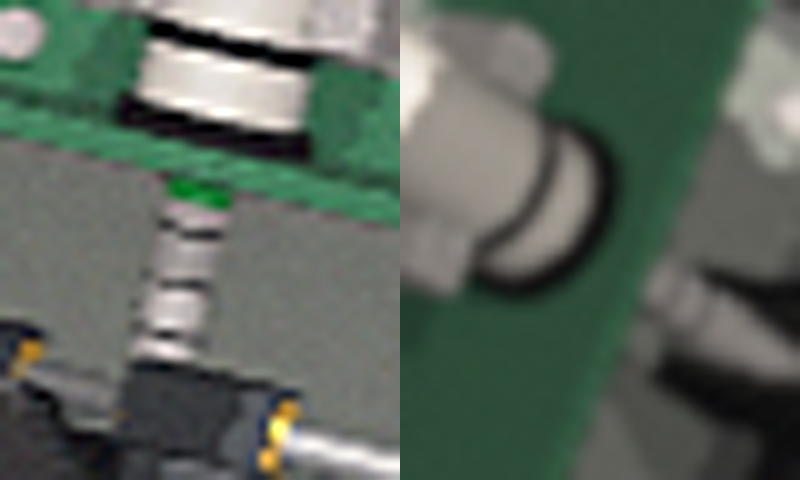

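The pure green band stands at the mouth (left crop, 200,190) with no red. Holding 1.5 s, then easing back.

```bash
python3 -m inch '[0,0,0,0,0,0,0,0,0,0,0,0,0,0,0,0,0,0,0,0,0,0,0,0,0,0,0,0,0,0,0,0,0,0,0,0,0,0,0,0,0,0,0,0,0,0,0,0,0,0,0,0,0,0,0,0,0,0,0,0,0,0,0,0,0,0,0,0,0,0,0,0,0,0,0,0,0,0,0,0,0,0,0,0,0,0,0,0,0,0,0,0,0,0,0,0,0,0,0,0,0,0,0,0,0,0,0,0]'
python3 go.py .0902 0 .043
python3 -m inch '[0.02,0,0,0,0,0,0.04,0,0,0,0,0,0.07,0,0,0,0,0,0.1,0,0,0,0,0,0.13,0,0,0,0,0,0.16,0,0,0,0,0,0.19,0,0,0,0,0,0.22,0,0,0,0,0,0.25,0,0,0,0,0,0.28,0,0,0,0,0,0.31,0,0,0,0,0,0.34,0,0,0,0,0,0.37,0,0,0,0,0,0.4,0,0,0,0,0,0.43,0,0,0,0,0,0.46,0,0,0,0,0,0.49,0,0,0,0,0,0.52,0,0,0,0,0,0.54,0,0,0,0,0,0.55,0,0,0,0,0]'
python3 go.py .0902 0 .043
python3 -m inch '[0.02,0,0,0,0,0,0.04,0,0,0,0,0,0.06,0,0,0,0,0,0.08,0,0,0,0,0,0.1,0,0,0,0,0,0.115,0,0,0,0,0,0.13,0,0,0,0,0,0.13,0,0,0,0,0,0.13,0,0,0,0,0]'
python3 go.py .0902 0 .043
```

```text
time: 14.65
position: [0.5222, -0.0644, 0.0843]
tool_rot: [0.78, 0.522, 0.286, -0.194]
ft_force: [-0.3, 7.5, 11.8]
grip_width: 0.0105
grip_force: 50.0
t 14.65 shift [0.647 0.014 0.016] turn [-0.    -0.005 -0.003] bed mm [38.5  1.4 43.8] F [12.9  3.1  4.6] q [-0.7   0.77  1.87  0.85  0.97 -0.97] w 0.0105
time: 16.32
position: [0.5341, -0.0354, 0.1106]
tool_rot: [0.78, 0.523, 0.284, -0.192]
ft_force: [-3.3, 1.5, 5.9]
grip_width: 0.0105
grip_force: 50.0
t 16.32 shift [0.136 0.016 0.011] turn [-0.    -0.001 -0.003] bed mm [79.3  1.3 43.8] F [3.9 3.6 4.5] q [-0.63  0.71  1.87  0.85  0.97 -0.89] w 0.0105
time: 17.07
position: [0.5369, -0.0286, 0.1168]
tool_rot: [0.781, 0.523, 0.283, -0.192]
ft_force: [-6.1, 1.4, 5.8]
grip_width: 0.0105
grip_force: 50.0
t 17.07 shift [0.015 0.016 0.01 ] turn [-0.     0.    -0.003] bed mm [89.   1.3 43.8] F [3.  6.2 5.1] q [-0.62  0.7   1.87  0.86  0.98 -0.87] w 0.0105
```

```bash
python3 -m inch '[0.015,0,0,0,0,0,0.025,0,0,0,0,0,0.025,0,0,0,0,0,0.025,0,0,0,0,0]'
python3 go.py .0902 0 .043
python3 -m inch '[0.01,0,0,0,0,0,0.02,0,0,0,0,0,0.02,0,0,0,0,0,0.02,0,0,0,0,0]'
python3 go.py .0902 0 .043
```

```text
time: 17.4
position: [0.5372, -0.0278, 0.1176]
tool_rot: [0.781, 0.523, 0.282, -0.191]
ft_force: [-8.0, -0.4, 3.8]
grip_width: 0.0105
grip_force: 50.0
t 17.4 shift [0.001 0.016 0.011] turn [-0.     0.001 -0.003] bed mm [90.2  1.3 43.9] F [-0.2  7.2  5.1] q [-0.62  0.7   1.87  0.85  0.97 -0.87] w 0.0105
time: 17.73
position: [0.5373, -0.0277, 0.1176]
tool_rot: [0.781, 0.524, 0.281, -0.19]
ft_force: [-8.7, -4.1, 0.7]
grip_width: 0.0104
grip_force: 50.0
t 17.73 shift [-0.001  0.016  0.011] turn [-0.     0.003 -0.002] bed mm [90.3  1.2 43.9] F [-4.9  6.5  5.1] q [-0.61  0.69  1.87  0.85  0.97 -0.86] w 0.0104
```

Home against its stop (position 90.3 mm, force reversed). Back off the press a little, let go, and withdraw square to the slope.

```bash
python3 -m inch '[-0.02,0,0,0,0,0,-0.02,0,0,0,0,0]'
python3 -m inch '[0,0,0,0,0,0,0,0,0,0,0,0,0,0,0,0,0,0,0,0,0,0,0,0,0,0,0,0,0,0,0,0,0,0,0,0,0,0,0,0,0,0,0,0,0,0,0,0]' 55
python3 go.py .0902 0 .043
python3 -m inch '[0,0,-0.2,0,0,0,0,0,-0.4,0,0,0,0,0,-0.7,0,0,0,0,0,-1,0,0,0,0,0,-1,0,0,0,0,0,-1,0,0,0]'
python3 -m inch '[0,0,-0.4,0,0,0,0,0,-0.8,0,0,0,0,0,-1,0,0,0,0,0,-1,0,0,0]'
python3 -m inch '[-1,0,-0.5,0,0,0,-1,0,-0.5,0,0,0,-1,0,-0.5,0,0,0,-1,0,-0.5,0,0,0,-1,0,-0.5,0,0,0,-1,0,-0.5,0,0,0]'
python3 go.py .0902 0 .043
python3 - <<'E'
from h import *
a=camera("side");b=camera("top");cv2.imwrite("pics/end.png",np.hstack([cv2.resize(a[150:420,200:425],(400,480)),cv2.resize(b[160:400,260:460],(400,480))])[:,:,::-1])
E
```

```text
time: 17.9
position: [0.5372, -0.0277, 0.1175]
tool_rot: [0.781, 0.523, 0.283, -0.192]
ft_force: [-6.5, 0.1, 5.1]
grip_width: 0.0103
grip_force: 50.0
time: 18.57
position: [0.5392, -0.0287, 0.1176]
tool_rot: [0.781, 0.523, 0.283, -0.189]
ft_force: [0.6, -0.9, 0.9]
grip_width: 0.0524
grip_force: 0.0
t 18.57 shift [ 0.001 -0.012  0.013] turn [ 0.003  0.002 -0.003] bed mm [90.1 -0.9 44. ] F [ 0.1 -0.9  1.1] q [-0.62  0.7   1.86  0.86  0.97 -0.87] w 0.0524
time: 19.07
position: [0.52, -0.077, 0.1797]
tool_rot: [0.782, 0.523, 0.284, -0.188]
ft_force: [0.2, -0.7, -0.6]
grip_width: 0.055
grip_force: 0.0
time: 19.4
position: [0.5009, -0.1252, 0.2417]
tool_rot: [0.782, 0.523, 0.284, -0.187]
ft_force: [1.4, -1.2, -0.6]
grip_width: 0.0547
grip_force: 0.0
time: 19.9
position: [0.4667, -0.2016, 0.2194]
tool_rot: [0.781, 0.523, 0.283, -0.191]
ft_force: [0.3, -0.2, 0.2]
grip_width: 0.0553
grip_force: 0.0
t 19.9 shift [0.98  0.009 2.492] turn [ 0.001  0.    -0.003] bed mm [ 11.9   1.2 242.4] F [ 0.1 -0.4  0.2] q [-0.96  0.55  1.72  0.59  1.34 -0.84] w 0.0553
```

View pics/end.png

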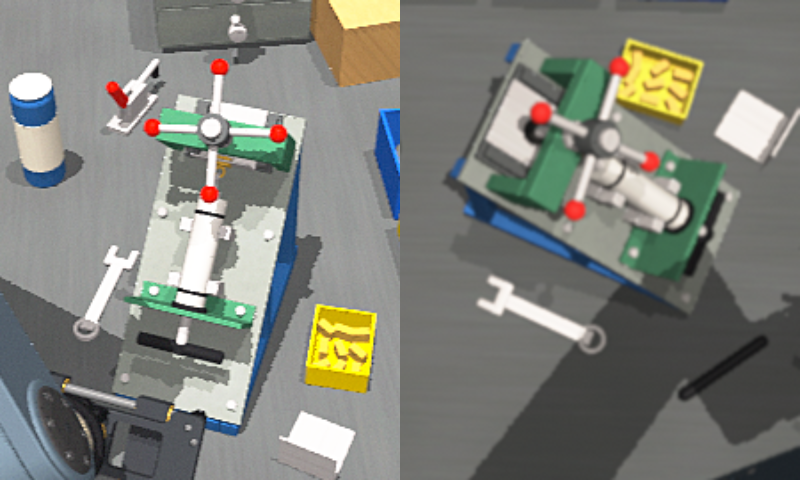

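The handle is home (bar at (180,347)), the wheel is still tight, the bystanders haven't moved and the arm is clear.

```bash
python3 -c "
from rig import *
print(hand_in())"
```

```text
the job is handed in; nothing more can be done
None
```

The job is done and handed in: the star wheel was turned about 2.1 rad clockwise to its stop, the gauge was held at about 52 mm in the green for 1.6 s with no red showing, and the handle was eased home and let go with the other things left where they lay.

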